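# Lay out the glass bars on the setting plate

## Task

Pull the chest's drawer right out to its stop, take out every white glass bar in it and set them side by side on the dark plate, pushed square and flush into the fence corner: their ends against the fence farthest from the robot, the first one along the side fence, each next one tight against the one before. Close the row off with the long steel bar, laid tight against the last glass bar and with its end against that far fence too, and leave the drawer fully shut and the other things where they are.

Things in the scene. Friction and masses are not known exactly. Their poses are not given: they have to be found in the camera images.
- chest: Low grey steel drawer chest fixed to the table, 240 mm deep (its x), 330 mm wide (its y), 85 mm high; its origin is under its centre. Its x axis points away from the robot, so its front face is 120 mm from the origin on its -x side and the drawer comes out along its -x axis. The space inside and the drawer are open to view from above only when the drawer is out.
- chest_drawer0 (a joint): How far the chest's only drawer is out, in m: 0 fully shut, 0.1656 at its stop. It slides with about 1 N of friction plus some drag (4 N per m/s) and stays where it is left. It starts up to 20 mm ajar. The drawer box has 6 mm walls, rims 63 mm above the table, inner floor 22 mm above the table, 288 mm wide inside; its dark front is 15 mm thick with its top edge 71 mm above the table. At the stop, the 160 mm of the drawer next to its front are clear of the chest's top.
- chest_drawer0_handle (a point): Middle of the drawer's steel bar handle: a level bar along the chest's y axis, 120 mm long and 11 mm thick, its centre line 47 mm above the table and 35 mm in front of the drawer front (moves with the drawer), so a finger up to about 25 mm thick goes down between it and the front.
- plate: Dark flat steel setting plate fixed to the table, 240 mm (its x, pointing roughly away from the robot) by 250 mm (its y), its upper face 10 mm above the table; origin under its centre. Two bright steel fences, 12 mm thick and rising 20 mm above the upper face, run along its far (+x) edge (the end fence) and its right (-y) edge (the side fence).
- corner (a point): The inside corner of the two fences, on the plate's upper face (10 mm above the table). Axes as the plate's: the end fence's inner face is its x = 0 plane, the side fence's inner face its y = 0 plane; the free plate lies at negative x and positive y (228 mm by 238 mm).
- retainer: Long bright steel bar, 150 x 22 x 22 mm, about 0.57 kg, starting flat on the table to the right of the plate. Origin at its centre, x along its length; either end and any of its long faces will do.
- bar0: White opal glass bar, 110 x 28 x 28 mm, about 0.19 kg, one of two to four alike (absent ones read None from the start), starting on the drawer floor, lengthwise along the chest's x axis, 63 mm apart (or more, where one is absent). Origin at its centre, x along its length; either end and any of its long faces will do.
- bar1: White opal glass bar, 110 x 28 x 28 mm, about 0.19 kg, one of two to four alike (absent ones read None from the start), starting on the drawer floor, lengthwise along the chest's x axis, 63 mm apart (or more, where one is absent). Origin at its centre, x along its length; either end and any of its long faces will do.
- bar2: White opal glass bar, 110 x 28 x 28 mm, about 0.19 kg, one of two to four alike (absent ones read None from the start), starting on the drawer floor, lengthwise along the chest's x axis, 63 mm apart (or more, where one is absent). Origin at its centre, x along its length; either end and any of its long faces will do.
- bar3: White opal glass bar, 110 x 28 x 28 mm, about 0.19 kg, one of two to four alike (absent ones read None from the start), starting on the drawer floor, lengthwise along the chest's x axis, 63 mm apart (or more, where one is absent). Origin at its centre, x along its length; either end and any of its long faces will do.
- tumbler: open green glass tumbler, 72 mm wide, 85 mm tall, standing on the back of the chest's top; origin under its foot. Bystander.
- bulb: white glass bulb with a thin neck, 80 mm wide, 120 mm tall, standing behind the plate; origin under its foot. Bystander.
- mould: dark iron cone-shaped blow mould, 100 mm wide at the foot, 90 mm tall, behind the plate; origin under its foot. Bystander.
- paddle: wooden paddle lying flat on the table at the far left, 190 mm long, 75 mm wide; origin under the middle of its blade. Bystander.
- jar: amber glass jar with a steel cap, 68 mm wide, 110 mm tall, far right of the plate; origin under its foot. Bystander.
- wrench: steel wrench lying on the table at the far right, beyond the steel bar, 180 mm long; origin underneath it. Bystander.
- block: dark wooden block 110 x 70 x 50 mm on the table at the far left; origin under its centre. Bystander.
Not all that is in view belongs to the job. Several things have the shape of the retainer; the one meant has the colours described above.

How it is judged (in metres and radians):
On the way:
1. the drawer is pulled out to its stop (within about 7 mm) (value of joint chest_drawer0 above 0.159 m), for 0.2 s.
At the end, for the whole second after the job is handed in: All glass bars flat on the plate in an unbroken row from the side fence, the steel bar next after the last; each square within 0.05 rad, its end within 4 mm of the end fence, side gaps at most 5 mm singly and in sum (6 for steel); at rest; drawer shut within 5 mm (x of bar0 in the frame of corner between -0.059 and -0.052 m and z of bar0 in the frame of corner between 0.01 and 0.018 m and angle between the x axis of each of bar0, bar1, bar2, bar3, retainer and the x axis of corner, either way round below 0.05 rad and (y of bar0 in the frame of corner between 0.011 and 0.019 m or y of bar0 in the frame of corner between 0.039 and 0.047 m or y of bar0 in the frame of corner between 0.067 and 0.075 m or y of bar0 in the frame of corner between 0.095 and 0.103 m) and linear speed of each of bar0, bar1, bar2, bar3, retainer below 0.01 m/s and (horizontal distance between bar0 and bar1 below 0.033 m or horizontal distance between bar0 and bar2 below 0.033 m or horizontal distance between bar0 and bar3 below 0.033 m) and x of bar1 in the frame of corner between -0.059 and -0.052 m and z of bar1 in the frame of corner between 0.01 and 0.018 m and (y of bar1 in the frame of corner between 0.011 and 0.019 m or y of bar1 in the frame of corner between 0.039 and 0.047 m or y of bar1 in the frame of corner between 0.067 and 0.075 m or y of bar1 in the frame of corner between 0.095 and 0.103 m) and (horizontal distance between bar1 and bar0 below 0.033 m or horizontal distance between bar1 and bar2 below 0.033 m or horizontal distance between bar1 and bar3 below 0.033 m) and x of bar2 in the frame of corner between -0.059 and -0.052 m and z of bar2 in the frame of corner between 0.01 and 0.018 m and (y of bar2 in the frame of corner between 0.011 and 0.019 m or y of bar2 in the frame of corner between 0.039 and 0.047 m or y of bar2 in the frame of corner between 0.067 and 0.075 m or y of bar2 in the frame of corner between 0.095 and 0.103 m) and (horizontal distance between bar2 and bar0 below 0.033 m or horizontal distance between bar2 and bar1 below 0.033 m or horizontal distance between bar2 and bar3 below 0.033 m) and x of bar3 in the frame of corner between -0.059 and -0.052 m and z of bar3 in the frame of corner between 0.01 and 0.018 m and (y of bar3 in the frame of corner between 0.011 and 0.019 m or y of bar3 in the frame of corner between 0.039 and 0.047 m or y of bar3 in the frame of corner between 0.067 and 0.075 m or y of bar3 in the frame of corner between 0.095 and 0.103 m) and (horizontal distance between bar3 and bar0 below 0.033 m or horizontal distance between bar3 and bar1 below 0.033 m or horizontal distance between bar3 and bar2 below 0.033 m) and y of any of bar0, bar1, bar2, bar3 in the frame of corner below 0.019 m and x of retainer in the frame of corner between -0.079 and -0.072 m and z of retainer in the frame of corner between 0.007 and 0.015 m and (y of retainer in the frame of corner between 0.064 and 0.073 m or y of retainer in the frame of corner between 0.092 and 0.101 m or y of retainer in the frame of corner between 0.12 and 0.129 m) and (horizontal distance between retainer and bar0 below 0.037 m or horizontal distance between retainer and bar1 below 0.037 m or horizontal distance between retainer and bar2 below 0.037 m or horizontal distance between retainer and bar3 below 0.037 m) and value of joint chest_drawer0 below 0.005 m); the robot touches nothing.
It fails at once if one of the other things on the table or chest is moved by more than 40 mm (distance of any of tumbler, bulb, mould, paddle, jar, wrench, block from where it was at the start of the episode above 0.04 m).
Of bar0, bar1, bar2, bar3 only 2 to 4 are there at a start; the rules pass over those that are not, and their reading is None.
At some moment in a run one of retainer may be knocked a few centimetres aside while the robot is not near it.
Once in a run the grip may slacken for a moment while it holds something.
It also fails if it takes over 210 s, if anything falls off the work surface, if the arm or the gripper's body presses on something with over 40 N, if the wrist force passes 120 N, or if a joint passes its speed limit or range.

## Robot

A 6-joint arm with a two-finger parallel gripper is mounted at the origin on the work surface. World frame = base frame: x ahead of the robot, y to its left, z up, the work surface at z = 0. Lengths are in m, angles in degrees, forces in N, time in s.
With the tool pointing down it reaches from about 0.325 to 0.85 m from the base axis. Payload 15.5 kg.
Tool frame: the origin (TCP) lies at the very end of the fingers, on their centre line; the grasp point (between the pads) lies arm.grip_depth behind it (arm.grip_depth is the distance from the TCP to the grasp point, in m); z points along the fingers, y is the line along which they close (so a half turn about z gives the same grasp; the last joint's range is limited). The gripper opens to 91 mm and grips with 3 to 60 N. Pads are 32 mm wide; open, the fingers measure 118 mm over their backs; the gripper's body (76 mm by 178 mm) begins 60 mm behind the grasp point.
Start: joints at [-81.962, 28.281, 77.091, -0, 74.628, -5.472], TCP at [0.146, -0.608, 0.177] pointing down, gripper open.
Joint ranges: [-166.48, 166.48], [-47.26, 123.95], [12.59, 153.08], [-70.14, 250.14], [6.76, 159.57], [-176.63, 176.63]. Speed limits (degrees/s): [108.29, 108.29, 147.25, 172.46, 172.46, 172.46].

## Interface

Orientations are given as a 3x3 rotation matrix whose columns are the frame's x, y, z axes.
In Python, from rig import arm gives the robot as it stands. Calls block until the motion is done:
- arm.move_to(position, orientation): joint-space move of the TCP to a pose.
- arm.move_l(position, orientation=None, feed=0.15): straight line of the TCP; orientation=None keeps the orientation; feed is the mean speed in m/s.
- arm.move_joints(angles): joint-space move.
- arm.grip(opening): finger opening in m; the grip force is fixed at half the most; returns when the fingers have stopped.
- arm.sleep(seconds).
- arm.solve_ik(position, orientation): joint angles nearest the present ones, or None.
- arm.snapshot(name): name is "scene" or "top"; returns the picture (420x560x3 uint8, red, green, blue); there is no depth.
- arm.get_calibration(name): a dict with "intrinsics" (3x3 intrinsics, pixels), "cam_to_world" (4x4, takes a point from camera to world coordinates). Camera axes: x right, y down, z forward; pixel columns grow to the right and rows downward; lengths in m; the calibration is good to about 2 mm. A picture is of the moment at which its call begins. get_calibration takes no time and is no camera call.
A pose or a line that the arm cannot do raises arm.Unreachable and nothing moves.
- arm.sign_off(): hands the job in; it is judged then, once.
Readings, each from a call of its own:
- arm.current_t(): time.
- arm.current_joint_positions(): joint angles.
- arm.current_dq(): joint speeds.
- arm.current_tau(): joint torques, N m.
- arm.current_ee_pos(): TCP position.
- arm.current_tool_rot(): TCP orientation.
- arm.current_force(): force on the tool from outside, world axes, zero at the start.
- arm.current_torque(): the same for the moment, N m.
- arm.current_width(): finger opening in m.
- arm.current_grasp_force(): force on a finger pad.
Only numpy, scipy, OpenCV 4.12 (cv2) and the standard library are available. Lean on these libraries where they do the work, as an engineer would, in place of code of your own. Each camera call takes 0.05 s, during which the arm holds its last target. There are 200 camera calls.

## Working session

There is one attempt and no reset: what is moved stays moved. The work goes in short steps, each a Python script; the robot and the scene stay as the last script left them, time stands still between calls to the robot, and variables do not carry over. Pictures are saved under pics/ and viewed, at most 14 in all, crops included, and the job is handed in when it is done.

```bash
ls; mkdir -p pics
python3 - <<'E'
from rig import arm
import cv2
for n in("scene","top"):
    im=arm.snapshot(n); cv2.imwrite(f"pics/{n}0.png",im[...,::-1])
    c=arm.get_calibration(n); print(n,c["intrinsics"].round(1).tolist(),c["cam_to_world"].round(4).tolist())
print(arm.grip_depth,arm.current_t(),arm.current_ee_pos(),arm.current_tool_rot().round(3).tolist(),arm.current_force(),arm.current_width())
E
```

```text
pics
scene [[546.6, 0.0, 275.7], [0.0, 546.6, 203.9], [0.0, 0.0, 1.0]] [[0.0225, 0.7298, -0.6833, 1.7622], [0.9996, -0.0037, 0.0289, -0.0481], [0.0185, -0.6836, -0.7296, 1.3854], [0.0, 0.0, 0.0, 1.0]]
top [[543.1, 0.0, 285.6], [0.0, 543.1, 202.0], [0.0, 0.0, 1.0]] [[-0.0139, -0.9848, 0.1734, 0.2371], [-0.9999, 0.0151, 0.0055, 0.0123], [-0.008, -0.1733, -0.9848, 1.7355], [0.0, 0.0, 0.0, 1.0]]
0.0188 0.1 [ 0.14594329 -0.60732073  0.176885  ] [[0.972, 0.234, -0.0], [0.234, -0.972, 0.001], [0.0, -0.001, -1.0]] [ 0.58842662 -0.19300602 -0.47663763] 0.09144603814388222
```

View pics/scene0.png

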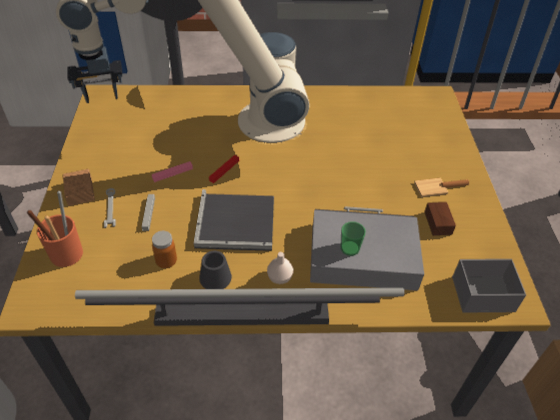

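View pics/top0.png

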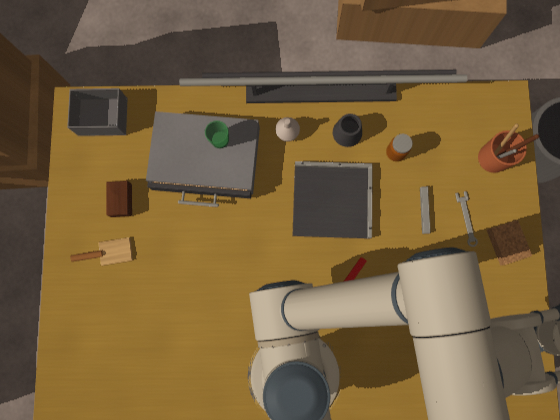

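Candidates for the retainer are the bright steel bar at top (426,209) / scene (148,212), the red bar at (356,270)/(224,168), the pink bar at scene (172,171), and the wrench at (466,217). I choose the bright bar and check it in a close crop.

```bash
cat > h.py <<'E'
import numpy as np, cv2
from rig import arm
CAL={n:arm.get_calibration(n) for n in("scene","top")}
def ray(n,p):
    K,T=CAL[n]["intrinsics"],CAL[n]["cam_to_world"]
    d=T[:3,:3]@np.linalg.solve(K,[p[0],p[1],1.]); return T[:3,3],d/np.linalg.norm(d)
def onz(n,p,z):
    o,d=ray(n,p); return o+d*(z-o[2])/d[2]
def tri(ps,pt):
    (a,u),(b,v)=ray("scene",ps),ray("top",pt)
    s=np.linalg.lstsq(np.c_[u,-v],b-a,rcond=None)[0]; P,Q=a+u*s[0],b+v*s[1]
    return (P+Q)/2,np.linalg.norm(P-Q)
def proj(n,P):
    T=np.linalg.inv(CAL[n]["cam_to_world"]); q=CAL[n]["intrinsics"]@(T[:3,:3]@np.asarray(P)+T[:3,3]); return q[:2]/q[2]
def down(yaw):  # tool pointing down, closing line (tool y) at angle yaw (rad) from world x
    y=np.array([np.cos(yaw),np.sin(yaw),0]); z=np.array([0,0,-1.]); return np.c_[np.cross(y,z),y,z]
E
python3 - <<'E'
import cv2,numpy as np
t=cv2.imread("pics/top0.png");s=cv2.imread("pics/scene0.png")
a=cv2.resize(t[150:248,285:445],None,fx=5,fy=5,interpolation=cv2.INTER_CUBIC)
cv2.imwrite("pics/c1.png",a)
b=cv2.resize(s[185:295,130:290],None,fx=5,fy=5,interpolation=cv2.INTER_CUBIC)
cv2.imwrite("pics/c2.png",b)
E
```

```text
(no output)
```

View pics/c1.png

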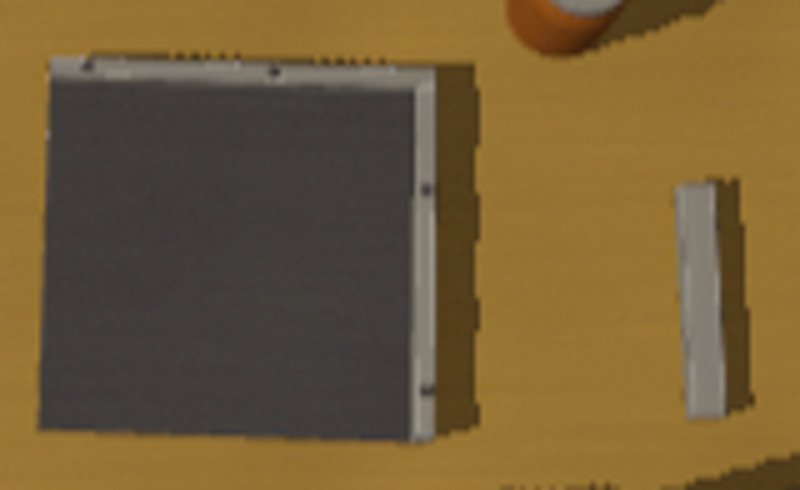

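View pics/c2.png

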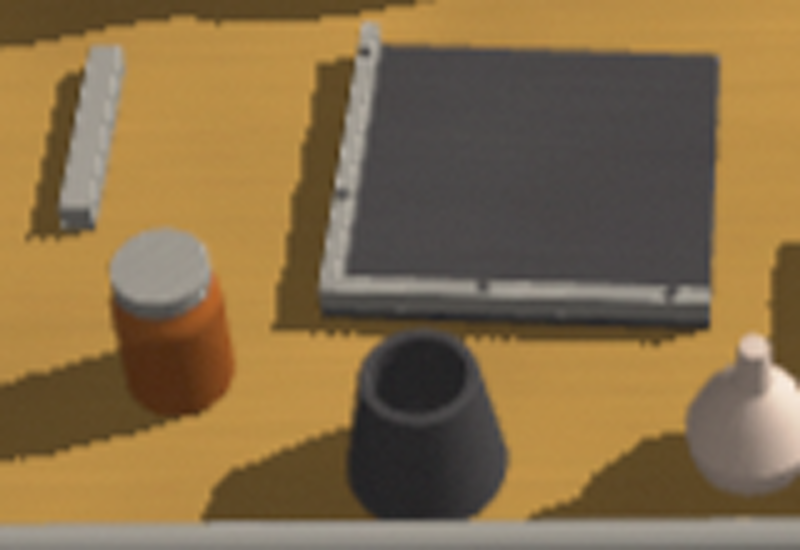

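Both crops show the bright grey square bar (top crop 700,300; scene crop 92,135), which is the retainer. The plate's inner fence corner is at top crop (413,92). Next: line fits and triangulation.

```bash
cat >> h.py <<'E'
def quad(mask):
    """corners of the biggest blob, from lines fitted to its four sides"""
    c=max(cv2.findContours(mask,cv2.RETR_EXTERNAL,cv2.CHAIN_APPROX_NONE)[0],key=cv2.contourArea)
    h=cv2.convexHull(c); e=.02
    while len(q:=cv2.approxPolyDP(h,e*cv2.arcLength(h,True),True))>4: e*=1.2
    q=q[:,0].astype(float); c=c[:,0].astype(float); L=[]
    for i in range(len(q)):
        a,b=q[i],q[(i+1)%len(q)]; d=b-a; n=np.linalg.norm(d); d/=n
        t=(c-a)@d; off=abs((c-a)@[-d[1],d[0]])
        v=cv2.fitLine(c[(t>.12*n)&(t<.88*n)&(off<3)].astype(np.float32),cv2.DIST_HUBER,0,.01,.01).ravel()
        L.append(np.cross([v[2],v[3],1],[v[2]+v[0],v[3]+v[1],1]))
    P=[np.cross(L[i-1],L[i]) for i in range(len(q))]
    return np.array([p[:2]/p[2] for p in P])
def blob(im,win,lo,hi):
    """HSV mask inside window (x0,y0,x1,y1)"""
    m=np.zeros(im.shape[:2],np.uint8); x0,y0,x1,y1=win
    m[y0:y1,x0:x1]=cv2.inRange(cv2.cvtColor(im,cv2.COLOR_RGB2HSV),lo,hi)[y0:y1,x0:x1]
    return m
E
python3 - <<'E'
from h import *
np.set_printoptions(precision=4,suppress=True)
t=cv2.imread("pics/top0.png")[...,::-1].copy();s=cv2.imread("pics/scene0.png")[...,::-1].copy()
def show(n,lab,q,z):
    print(lab,n,[ (p.round(1).tolist(),onz(n,p,z)[:2].round(4).tolist()) for p in q])
q=quad(blob(t,(285,150,385,248),(0,0,0),(180,90,90))); show("top","plate",q,.01)
show("scene","plate",quad(blob(s,(185,185,290,243),(0,0,0),(180,90,95))),.01)
r=blob(t,(410,178,440,240),(0,0,110),(180,70,255)); show("top","ret",quad(r),.022)
r2=blob(s,(135,190,160,235),(0,0,110),(180,70,255)); show("scene","ret",quad(r2),.022)
c=quad(blob(t,(145,105,262,200),(0,0,85),(180,60,255))); show("top","chest",c,.085)
c=quad(blob(s,(300,205,425,292),(0,0,85),(180,60,255))); show("scene","chest",c,.085)
f=lambda x,y,ox,oy:(ox+(x+.5)/5-.5,oy+(y+.5)/5-.5)
print("fence outer corner",tri(f(322,285,130,185),f(437,66,285,150)))
print("ret near-left top corner",tri(f(123,48,130,185),f(688,418,285,150)),"ret far-right",tri(f(62,208,130,185),f(714,184,285,150)))
print("plate near-left",tri(f(718,57,130,185),f(40,429,285,150)))
a=cv2.resize(t[180:215,145:260],None,fx=6,fy=6,interpolation=cv2.INTER_CUBIC);b=cv2.resize(s[200:225,310:425],None,fx=6,fy=6,interpolation=cv2.INTER_CUBIC)
cv2.imwrite("pics/c3.png",np.vstack([a,b])[...,::-1])
E
```

```text
plate top [([295.5, 165.7], [0.6608, -0.0122]), ([366.7, 167.6], [0.6507, -0.244]), ([365.7, 237.3], [0.4228, -0.2316]), ([292.5, 234.5], [0.4353, 0.0012])]
plate scene [([272.6, 196.4], [0.4381, -0.0038]), ([270.6, 241.4], [0.6405, -0.0139]), ([199.6, 238.6], [0.6269, -0.2443]), ([206.5, 194.6], [0.428, -0.2348])]
ret top [([426.6, 187.0], [0.5808, -0.4316]), ([429.4, 232.0], [0.4354, -0.4321]), ([422.4, 232.0], [0.4357, -0.4098]), ([420.1, 187.0], [0.5811, -0.411])]
ret scene [([154.5, 194.5], [0.4385, -0.4123]), ([148.7, 226.0], [0.5822, -0.4127]), ([141.9, 226.0], [0.5821, -0.4348]), ([147.4, 194.8], [0.4401, -0.4365])]
chest top [([155.3, 112.0], [0.8251, 0.4324]), ([245.7, 118.8], [0.7978, 0.1444]), ([252.8, 188.7], [0.5711, 0.1226]), ([146.2, 179.5], [0.6053, 0.4547])]
chest scene [([311.1, 209.3], [0.5688, 0.1174]), ([416.0, 216.9], [0.6038, 0.4526]), ([422.9, 273.9], [0.8274, 0.4284]), ([326.7, 266.6], [0.7983, 0.148])]
fence outer corner (array([ 0.6601, -0.2576,  0.0355]), np.float64(0.00038160474940109035))
ret near-left top corner (array([ 0.4326, -0.4125,  0.0169]), np.float64(0.0042815121330793335)) ret far-right (array([ 0.5827, -0.4344,  0.0218]), np.float64(0.00010562130579160632))
plate near-left (array([ 0.4327, -0.0003,  0.0065]), np.float64(0.002568420283663123))
```

View pics/c3.png

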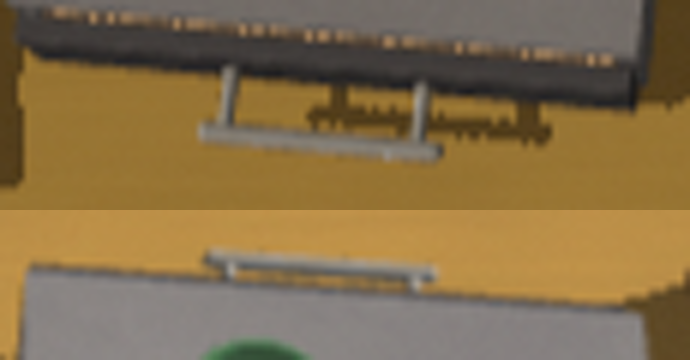

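The handle bar runs from (178,202) to (218,205) in the top view and from (345,208) to (383,211) in the scene view, with the drawer slightly ajar. I'll triangulate it and pull.

```bash
cat >> h.py <<'E'
GD=arm.grip_depth
def rots(yaw): return [down(yaw),down(yaw+np.pi)]
def go(P,yaw,joint=True,feed=.2):
    """move to P with the closing line at yaw; half-turn chosen by least joint travel"""
    j=np.array(arm.current_joint_positions()); best=None
    for R in rots(yaw):
        q=arm.solve_ik(P,R)
        if q is not None:
            d=np.abs(np.array(q)-j).max()+.3*abs(q[5])
            if best is None or d<best[0]: best=(d,R)
    if best is None: raise RuntimeError(f"unreachable {P}")
    if joint: arm.move_to(P,best[1])
    else: arm.move_l(P,best[1],feed)
def rel(d,feed=.15): arm.move_l(np.array(arm.current_ee_pos())+d,None,feed)
def push(u,dist,F=6.,step=.002,feed=.04):
    """creep along unit u until the opposing force passes F; returns travel and force"""
    u=np.array(u,float); p0=np.array(arm.current_ee_pos()); arm.sleep(.1); f0=np.array(arm.current_force())@u; s=0; f=0
    while s<dist:
        s+=step; arm.move_l(p0+u*s,None,feed); f=f0-np.array(arm.current_force())@u
        if f>F: break
    return s,f
E
cat > a1.py <<'E'
from h import *
np.set_printoptions(precision=4,suppress=True)
a,da=tri((382.5,210.7),(178.4,201.8)); b,db=tri((344.5,207.8),(218.3,205.3))
c=(a+b)/2; d=(a-b)/np.linalg.norm(a-b); print(a,da,b,db,c,np.linalg.norm(a-b),np.degrees(np.arctan2(-d[0],d[1])))
yaw=np.radians(-6.)
ex=np.array([np.cos(yaw),np.sin(yaw),0])
ct=(onz("top",(178.4,201.8),.047)+onz("top",(218.3,205.3),.047))/2; cs=(onz("scene",(382.5,210.7),.047)+onz("scene",(344.5,207.8),.047))/2
print("at z47",ct,cs)
E
python3 a1.py
```

```text
[0.5404 0.3607 0.0459] 0.0001941041945264432 [0.5271 0.2345 0.0465] 0.00037641043569635864 [0.5338 0.2976 0.0462] 0.12693921662597954 -5.98668222937849
at z47 [0.5336 0.2974 0.047 ] [0.5345 0.2974 0.047 ]
```

The handle measures z = 46 mm and 127 mm long at a yaw of −6°, which matches the text. Now I pull.

```bash
cat > a2.py <<'E'
from h import *
np.set_printoptions(precision=4,suppress=True)
yaw=np.radians(-6.); ex=np.array([np.cos(yaw),np.sin(yaw),0])
c=np.array([.534,.2965,.047-GD])
rel([0,0,.08]); go(c+[0,0,.17],yaw); arm.grip(.030)
go(c+[0,0,.05],yaw,False); print(push([0,0,-1],.05,F=5,step=.01,feed=.1),arm.current_ee_pos())
arm.grip(0.0); print("w",arm.current_width(),arm.current_grasp_force(),arm.current_force(),arm.current_t())
p0=np.array(arm.current_ee_pos())
rel(-ex*.13,.12); print("after 130",arm.current_force())
print(push(-ex,.045,F=8,step=.004)); arm.sleep(.3)
print("travel",(p0-arm.current_ee_pos())@ex,arm.current_width(),arm.current_force(),arm.current_ee_pos())
arm.grip(.03); rel([0,0,.2]); 
go(np.array([.42,-.1,.3]),0); print(arm.current_t())
for n in("scene","top"): cv2.imwrite(f"pics/{n}1.png",arm.snapshot(n)[...,::-1])
t=cv2.imread("pics/top1.png");s=cv2.imread("pics/scene1.png")
a=cv2.resize(t[165:265,140:270],None,fx=4,fy=4,interpolation=cv2.INTER_CUBIC)
b=cv2.resize(s[160:220,300:430],(520,200),interpolation=cv2.INTER_CUBIC)
b=cv2.resize(s[160:220,300:430],(520,240),interpolation=cv2.INTER_CUBIC)[:200]
cv2.imwrite("pics/c4.png",np.vstack([a,b]))
E
python3 a2.py
```

```text
(0.05, np.float64(-0.24584650356147353)) [0.5343 0.2967 0.0289]
w 0.00021812266140137465 0.0 [-0.2807  0.6932  0.7602] 7.9417
after 130 [-0.3044  0.6359 -0.4722]
(0.048000000000000015, np.float64(-0.9851601436374356))
travel 0.17712804837885798 0.000503940624609413 [-0.2869 -0.2489  0.5129] [0.3585 0.3155 0.0292]
16.25
```

View pics/c4.png

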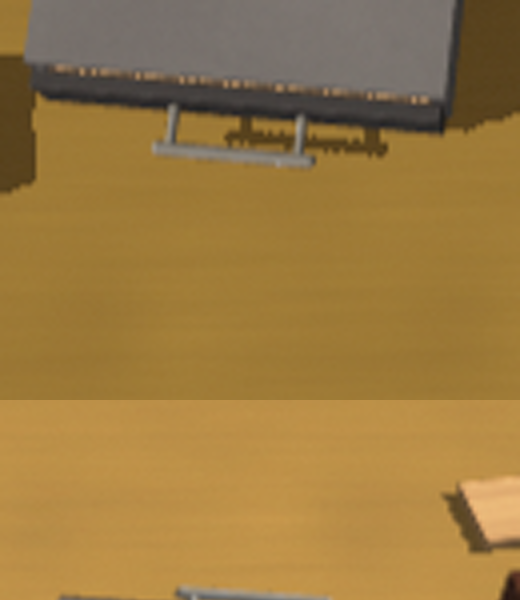

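The gripper closed on nothing: the handle has not moved, at top (178–218, 202–205). I'll return above it and look at where the fingers are.

```bash
cat > a3.py <<'E'
from h import *
np.set_printoptions(precision=4,suppress=True)
yaw=np.radians(-6.)
c=np.array([.534,.2965,.047-GD])
go(c+[0,0,.2],yaw); arm.grip(.030); go(c+[0,0,.05],yaw,False)
print(arm.current_ee_pos(),arm.current_tool_rot(),arm.current_width(),arm.current_joint_positions())
print(proj("scene",arm.current_ee_pos()),proj("top",arm.current_ee_pos()))
t=arm.snapshot("top");s=arm.snapshot("scene")
a=cv2.resize(s[120:270,290:440],(590,590),interpolation=cv2.INTER_CUBIC)
b=cv2.resize(t[150:300,120:240],None,fx=1.6,fy=1.6);b=cv2.copyMakeBorder(b,0,590-b.shape[0],0,0,0)
cv2.imwrite("pics/c5.png",np.hstack([a,b])[...,::-1])
E
python3 a3.py
```

```text
[0.5347 0.2967 0.0792] [[ 0.1046  0.9945  0.0014]
 [ 0.9945 -0.1046  0.0006]
 [ 0.0008  0.0013 -1.    ]] 0.029950730018617738 [23.4345 33.2163 85.3781  0.0016 61.32   29.4381]
[364.5942 202.6697] [196.8279 201.4333]
```

View pics/c5.png

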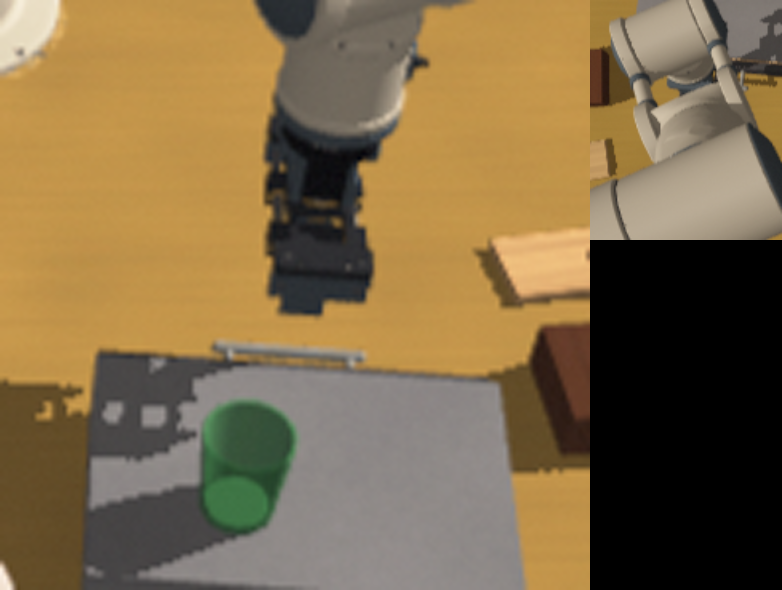

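```bash
python3 - <<'E'
from h import *
np.set_printoptions(precision=1,suppress=True)
print("base",proj("scene",[0,0,0]),proj("top",[0,0,0]))
R=np.array([[.972,.234,0],[.234,-.972,0],[0,0,-1]]);p=np.array([.1459,-.6073,.1769])
for s in(1,-1): print("start tips",proj("scene",p+R[:,1]*.0457*s),proj("top",p+R[:,1]*.0457*s), proj("scene",p+R[:,1]*.059*s))
c=lambda q:(q-[290,120])*3.933
P=np.array(arm.current_ee_pos());Rt=np.array(arm.current_tool_rot())
for y in(.0285,-.0285):
  print("tip outer",c(proj("scene",P+Rt@[0.,y,0])), "body low edge",[c(proj("scene",P+Rt@[x,np.sign(y)*.089,-.079])) for x in(.038,-.038)])
E
python3 -c "
import cv2;s=cv2.imread('pics/scene0.png');cv2.imwrite('pics/c6.png',cv2.resize(s[20:140,50:330],None,fx=2.8,fy=2.8,interpolation=cv2.INTER_CUBIC))"
```

```text
base [271.5 120.3] [295.2 375.9]
start tips [ 91.3 108.3] [528.1 323.5] [ 87.5 108.8]
start tips [117.3 104.7] [496.9 331.8] [121.1 104.2]
tip outer [294.6 349.9] body low edge [array([359.4, 341.4]), array([262. , 334.4])]
tip outer [292.6 300.7] body low edge [array([348.8, 186.8]), array([257.9, 180.6])]
```

View pics/c6.png

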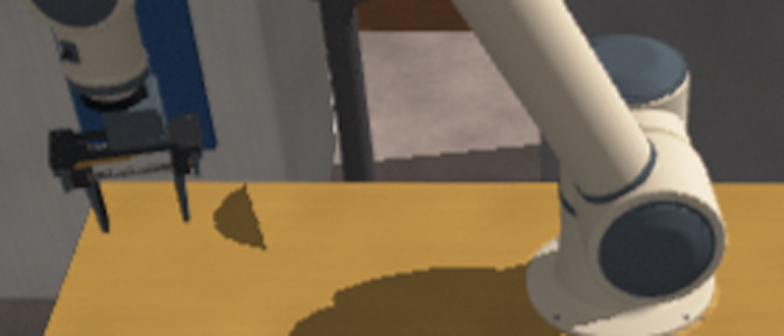

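The fingertips appear about 7–9 px higher than the reported TCP in both pictures, which corresponds to about 38 mm too high in z. I'll check that by touching the bare table.

Run:
```python
from h import *
np.set_printoptions(precision=4,suppress=True)
rel([0,0,.1]); arm.grip(.03); go([.42,.12,.06],0)
rel([0,0,-.05]); print(arm.current_force())
print(push([0,0,-1],.06,F=4,step=.002),arm.current_ee_pos(),arm.current_force(),arm.current_joint_positions())
rel([0,0,.1]); print(arm.current_t())
```

```text
[0.177  0.149  0.3145]
(0.04800000000000003, np.float64(35.86773866769847)) [ 0.4223  0.1211 -0.0363] [-4.6175 -1.3318 36.4257] [  8.2003  35.1697 114.6817  -0.0021  30.0883   8.1958]
28.525
```

Contact came at reported z = −0.036, so the real fingertips end 36 mm above the reported TCP. I'll correct for this and pull again.

```bash
cat >> h.py <<'E'
ZO=.0357 # true fingertip z = reported TCP z + ZO (found by touching the table)
_go=go
def go(P,yaw,joint=True,feed=.2): _go(np.array(P,float)-[0,0,ZO],yaw,joint,feed)
def tip(): return np.array(arm.current_ee_pos())+[0,0,ZO]
E
cat > a2.py <<'E'
from h import *
np.set_printoptions(precision=4,suppress=True)
yaw=np.radians(-6.); ex=np.array([np.cos(yaw),np.sin(yaw),0])
c=np.array([.534,.2965,.047-GD])
go(c+[0,0,.1],yaw); arm.grip(.030)
go(c+[0,0,.03],yaw,False); print(push([0,0,-1],.03,F=5,step=.003,feed=.1),tip())
arm.grip(0.0); w=arm.current_width(); print("w",w,arm.current_grasp_force(),arm.current_force(),arm.current_t())
if w>.007:
    p0=tip(); rel(-ex*.13,.12); print("after 130",arm.current_force())
    print(push(-ex,.045,F=12,step=.002,feed=.05)); arm.sleep(.3)
    print("travel",(p0-tip())@ex,arm.current_width(),arm.current_force(),tip())
arm.grip(.03); rel([0,0,.2]); 
go(np.array([.42,-.1,.3]),0); print(arm.current_t())
for n in("scene","top"): cv2.imwrite(f"pics/{n}1.png",arm.snapshot(n)[...,::-1])
t=cv2.imread("pics/top1.png");s=cv2.imread("pics/scene1.png")
a=cv2.resize(t[165:265,140:270],None,fx=4,fy=4,interpolation=cv2.INTER_CUBIC)
b=cv2.resize(s[165:215,300:430],None,fx=4,fy=4,interpolation=cv2.INTER_CUBIC)
cv2.imwrite("pics/c7.png",np.vstack([a,b]))
E
python3 a2.py
```

```text
(0.032999999999999995, np.float64(-1.6850499191210688)) [0.534  0.2963 0.0254]
w 0.010129270767409762 29.999376833438873 [0.2424 0.2243 0.7059] 33.3833
after 130 [-0.7328 -5.9075  1.8581]
(0.03600000000000002, np.float64(19.410966148241762))
travel 0.16335947977117676 0.01003661056283094 [ 17.0055 -14.0283 -10.0847] [0.3717 0.3133 0.0258]
43.0667
```

View pics/c7.png

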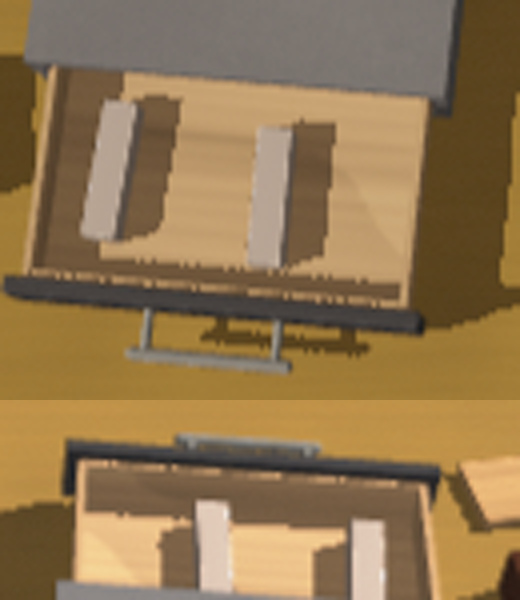

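The drawer is out at its stop and holds two glass bars: top crop (110,170) → px (167,207) and (270,195) → px (207,214). I'll measure them and take the first.

```bash
cat > a4.py <<'E'
from h import *
np.set_printoptions(precision=4,suppress=True)
t=cv2.imread("pics/top1.png")[...,::-1].copy();s=cv2.imread("pics/scene1.png")[...,::-1].copy()
for w,ws in(((158,188,177,228),(385,190,400,209)),((200,194,216,235),(345,188,360,209))):
    q=quad(blob(t,w,(0,0,125),(180,65,255))); P=np.array([onz("top",p,.05) for p in q]); c=P.mean(0)
    rc=cv2.minAreaRect(q.astype(np.float32)); 
    i=np.argsort(P[:,0]); n,f=P[i[:2]].mean(0),P[i[2:]].mean(0); d=f-n
    m=cv2.findNonZero(blob(s,ws,(0,0,125),(180,65,255)))[:,0]; r0=m[:,1].min(); ps=m[m[:,1]<=r0+1].mean(0)
    print("c",c,"len",np.linalg.norm(d),"yaw",np.degrees(np.arctan2(d[1],d[0])),"wid",np.linalg.norm(np.diff(P[i[:2]],axis=0)))
    print("  near end tri",tri(ps,q[i[:2]].mean(0)),"scene z50",onz("scene",ps,.05),"near",n)
E
python3 a4.py
```

```text
c [0.5234 0.3964 0.05  ] len 0.10705233759449749 yaw -8.365519527064992 wid 0.02412761676194707
  near end tri (array([0.4707, 0.4033, 0.0466]), np.float64(0.0032980385262837025)) scene z50 [0.4742 0.4005 0.05  ] near [0.4705 0.4042 0.05  ]
c [0.5002 0.2698 0.05  ] len 0.10714045369908429 yaw -3.8731356488214694 wid 0.025050888907281837
  near end tri (array([0.4469, 0.272 , 0.0473]), np.float64(0.0035713429048636848)) scene z50 [0.4497 0.2695 0.05  ] near [0.4467 0.2734 0.05  ]
```

```bash
cat >> h.py <<'E'
C=np.array([.650,-.2445,.010]); PY=np.radians(-2.9)
EX=np.array([np.cos(PY),np.sin(PY),0]); EY=np.array([-np.sin(PY),np.cos(PY),0])
def pl(x,y,z): return C+EX*x+EY*y+[0,0,z]      # plate frame; z above plate
def inpl(P): d=np.asarray(P)-C; return np.round([d@EX,d@EY,d[2]],4)
def pick(c,yaw,ztip,wid,op):
    """grip a bar with centre c and length direction yaw; returns success"""
    arm.grip(op); y=yaw+np.pi/2
    go([c[0],c[1],ztip+.16],y); go([c[0],c[1],ztip+.012],y,False,.2)
    push([0,0,-1],.012,F=4,step=.003,feed=.05); arm.grip(0.); arm.sleep(.1)
    w=arm.current_width(); rel([0,0,.04],.1); rel([0,0,.13],.25); w2=arm.current_width()
    print("pick",w,w2,arm.current_grasp_force(),"t",arm.current_t()); return abs(w2-wid)<.004
def place(xc,yc,wid,relopen,zt=.006):
    """set held bar on plate near (xc,yc), slide on to the end fence, let go"""
    go(pl(xc,yc,.16),PY+np.pi/2); go(pl(xc,yc,zt+.008),PY+np.pi/2,False,.15)
    print("down",push([0,0,-1],.016,F=3,step=.001,feed=.03),inpl(tip()),"w",arm.current_width())
    rel([0,0,.0005],.05)
    print("to fence",push(EX,.03,F=6,step=.001,feed=.03),inpl(tip()))
    arm.grip(relopen); rel([0,0,.12],.25); print("t",arm.current_t())
def side(xc,yface,z=.006,F=6,lead=.012):
    """push a bar's outer face (expected at yface when home) toward -y with both spread fingers"""
    y0=yface+.016; arm.grip(.05)
    go(pl(xc,y0+lead+.024,.12),PY); go(pl(xc,y0+lead+.024,z),PY,False,.2)
    print("side",push(-EY,lead+.034,F=F,step=.001,feed=.03),inpl(tip())); rel(EY*.004,.1)
    rel([0,0,.12],.25)
def end(y,xend,z=.006,F=6):
    """push a bar's near end toward the end fence"""
    arm.grip(0.)
    go(pl(xend-.0135-.02,y,.12),PY); go(pl(xend-.0135-.02,y,z),PY,False,.2)
    print("end",push(EX,.03,F=F,step=.001,feed=.03),inpl(tip())); rel(-EX*.005,.1); rel([0,0,.12],.25)
def look(k,crop=None):
    for n in("scene","top"): cv2.imwrite(f"pics/{n}{k}.png",arm.snapshot(n)[...,::-1])
E
cat > a5.py <<'E'
from h import *
if pick((.500,.270),np.radians(-4.5),.028,.028,.05): place(-.067,.038,.028,.040)
print(inpl(tip()))
go([.40,.1,.3],0); look(2)
t=cv2.imread("pics/top2.png");s=cv2.imread("pics/scene2.png")
a=cv2.resize(t[150:260,140:385],(735,330),interpolation=cv2.INTER_CUBIC)
b=cv2.resize(s[185:255,190:290],(386,270),interpolation=cv2.INTER_CUBIC); b=cv2.copyMakeBorder(b,0,0,0,735-386,0)
cv2.imwrite("pics/c8.png",np.vstack([a,b]))
E
python3 a5.py
```

```text
pick 0.027833844764814514 0.027558789589051624 29.99958246946335 t 48.9167
down (0.008, np.float64(5.086353203385414)) [-0.0662  0.0378  0.0071] w 0.0282651939560541
to fence (0.011000000000000003, np.float64(6.438538268848905)) [-0.0564  0.0379  0.0073]
t 58.0417
[-0.055   0.0378  0.1278]
```

View pics/c8.png

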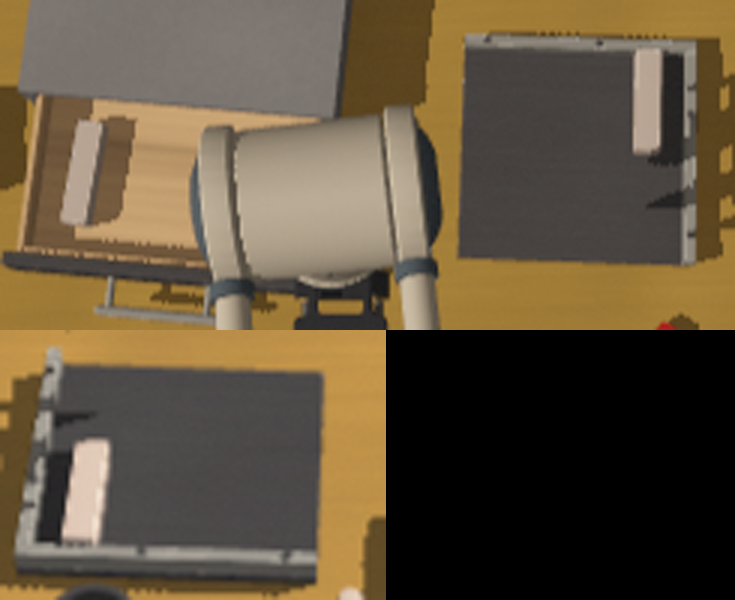

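The first bar is on the plate against the end fence (top crop 648,100), about 24 mm from the side fence. Next I push it home, then bring the second.

```bash
cat > a6.py <<'E'
from h import *
side(-.060,.028)
if pick((.5235,.3962),np.radians(-7.5),.028,.028,.05):
    place(-.067,.066,.028,.040); side(-.060,.056)
print(arm.current_t(),inpl(tip()))
go([.40,.1,.3],0); look(3)
t=cv2.imread("pics/top3.png");s=cv2.imread("pics/scene3.png")
a=cv2.resize(t[150:260,280:480],(720,396),interpolation=cv2.INTER_CUBIC)
b=cv2.resize(s[190:250,130:290],(533,200),interpolation=cv2.INTER_CUBIC); b=cv2.copyMakeBorder(b,0,0,0,720-533,0)
cv2.imwrite("pics/c9.png",np.vstack([a,b]))
np.set_printoptions(precision=4,suppress=True)
for n,w in(("top",(405,150,445,250)),("scene",(130,180,165,240))):
    q=quad(blob(arm.snapshot(n),w,(0,0,110),(180,60,255))); P=np.array([onz(n,p,.022) for p in q]); i=np.argsort(P[:,0]); d=P[i[2:]].mean(0)-P[i[:2]].mean(0)
    print(n,P.mean(0),np.linalg.norm(d),np.degrees(np.arctan2(d[1],d[0])),q.tolist())
E
python3 a6.py
```

```text
side (0.03800000000000003, np.float64(12.493363507004744)) [-0.0595  0.0434  0.0069]
pick 0.02771125319938132 0.02780746986403703 29.97968763113022 t 79.75
down (0.008, np.float64(5.692933675937744)) [-0.0662  0.0658  0.0071] w 0.027994846506481298
to fence (0.012000000000000004, np.float64(8.645114610561286)) [-0.0557  0.066   0.0072]
t 89.4333
side (0.03800000000000003, np.float64(13.989137442369728)) [-0.0596  0.0714  0.0067]
102.525 [-0.0597  0.0752  0.1269]
top [ 0.5011 -0.4117  0.022 ] 0.028459692327941873 2.4783431591063194 [[425.0, 206.65296921445153], [425.0, 216.0], [419.4412865886314, 216.0], [417.6434699703957, 207.73270297176538]]
scene [ 0.6213 -0.3745  0.022 ] 0.032784425794338184 7.08190265749998 [[164.0, 230.70600801198637], [164.0, 239.0], [153.8717087056259, 239.0], [153.8350960129668, 231.81612930115034]]
```

View pics/c9.png

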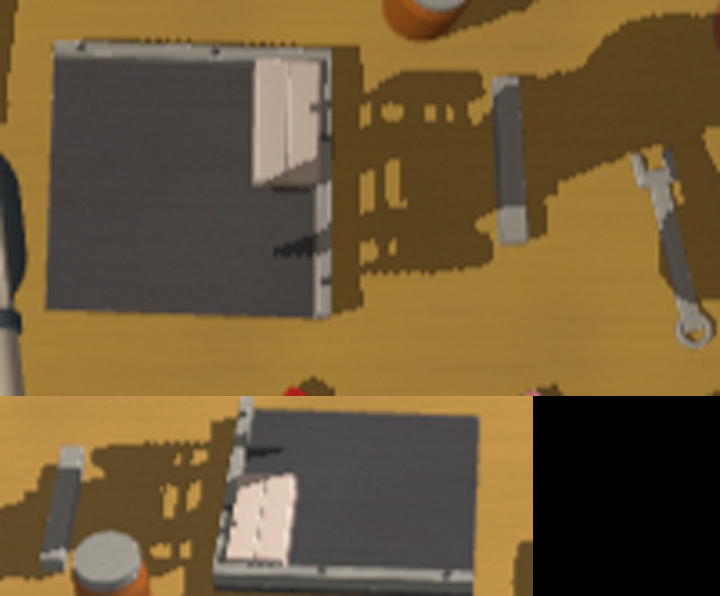

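The two glass bars are tight in the corner. The retainer was knocked forward: it now runs from (421,172) to (422,217) in the top view, close to the jar, so I check clearances.

Run:
```python
from h import *
np.set_printoptions(precision=4,suppress=True)
T=lambda x,y:(280+(x+.5)/3.6-.5,150+(y+.5)/3.6-.5); S=lambda x,y:(130+(x+.5)/3.333-.5,190+(y+.5)/3.333-.5)
f=[(491,79),(519,77),(500,241),(526,243)]
P=np.array([onz("top",T(*p),.022) for p in f]); print(P, P.mean(0)); d=P[:2].mean(0)-P[2:].mean(0); print(np.linalg.norm(d),np.degrees(np.arctan2(d[1],d[0])))
Q=np.array([onz("scene",S(x,y-396),.022) for x,y in[(41,551),(67,551),(61,448),(84,448)]]); print(Q,Q.mean(0)); d=Q[:2].mean(0)-Q[2:].mean(0); print(np.linalg.norm(d),np.degrees(np.arctan2(d[1],d[0])))
print("tri mid far",tri(S(54,155),T(505,78)),"near",tri(S(72,52),T(513,242)))
print("jar cap top",onz("top",(401,141),.11),onz("scene",(162,239),.11))
```

```text
[[ 0.632  -0.4007  0.022 ]
 [ 0.6335 -0.4258  0.022 ]
 [ 0.4852 -0.4005  0.022 ]
 [ 0.4831 -0.4233  0.022 ]] [ 0.5584 -0.4126  0.022 ]
0.14864437255533627 -0.5271924549550847
[[ 0.6253 -0.4284  0.022 ]
 [ 0.6255 -0.4034  0.022 ]
 [ 0.4892 -0.4277  0.022 ]
 [ 0.4893 -0.4045  0.022 ]] [ 0.5573 -0.416   0.022 ]
0.13611327201236637 0.09278844815116147
tri mid far (array([ 0.6313, -0.4128,  0.0288]), np.float64(0.002403509727884284)) near (array([ 0.485 , -0.4156,  0.0169]), np.float64(0.004682923122235829))
jar cap top [ 0.7095 -0.3384  0.11  ] [ 0.7102 -0.3424  0.11  ]
```

```bash
cat > a7.py <<'E'
from h import *
if pick((.557,-.4135),0.,.005,.022,.05):
    place(-.087,.091,.022,.034); side(-.065,.078,F=8)
    yaw=np.radians(-6.); ex=np.array([np.cos(yaw),np.sin(yaw),0]); h=np.array([.3725,.3125,.026])
    go(h+[0,0,.15],yaw); arm.grip(.03); go(h+[0,0,.02],yaw,False); print(push([0,0,-1],.02,F=5,step=.004,feed=.08))
    arm.grip(0.); print("handle w",arm.current_width(),arm.current_t())
    p0=tip(); rel(ex*.15,.12); print(arm.current_force(),push(ex,.03,F=12,step=.001,feed=.03)); arm.sleep(.2); print("travel",(tip()-p0)@ex,tip())
    arm.grip(.03); rel([0,0,.15],.2)
go([.36,-.05,.35],0) if False else go([.35,.1,.3],0)
look(4); print(arm.current_t())
t=cv2.imread("pics/top4.png");s=cv2.imread("pics/scene4.png")
a=cv2.resize(t[100:260,140:385],(735,480),interpolation=cv2.INTER_CUBIC)
cv2.imwrite("pics/c10.png",a)
b=cv2.resize(s[185:255,190:290],(700,490),interpolation=cv2.INTER_CUBIC); cv2.imwrite("pics/c11.png",b)
E
python3 a7.py
```

```text
pick 0.021875614505217914 0.021622092056821796 29.99814748764038 t 110.1583
down (0.009000000000000001, np.float64(11.80811911958978)) [-0.0862  0.0907  0.0063] w 0.021537312446517447
to fence (0.009000000000000001, np.float64(11.872126387427512)) [-0.0793  0.0909  0.0064]
t 118.3083
side (0.037000000000000026, np.float64(8.66482011021603)) [-0.0645  0.0933  0.0067]
(0.02, np.float64(-0.6060082269148493))
handle w 0.01004601477609492 136.0583
[ 1.18006847  5.92059677 -3.62669483] (0.014000000000000005, np.float64(13.334091279819067))
travel 0.16425358695028897 [0.53620233 0.29607435 0.02661158]
143.9167
```

View pics/c10.png

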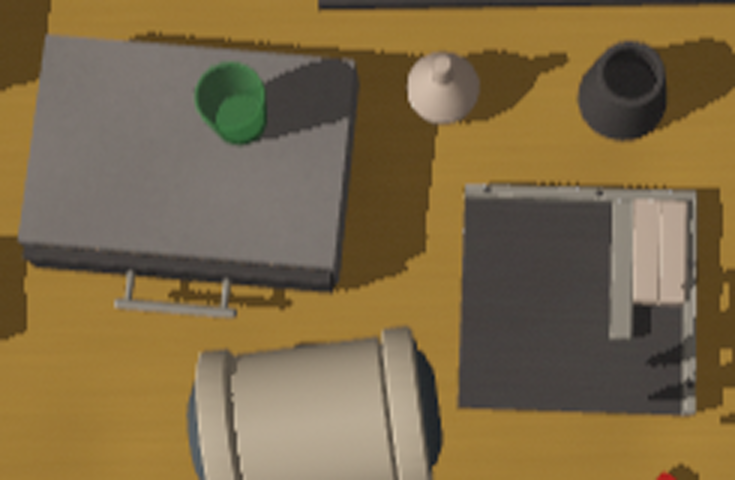

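View pics/c11.png

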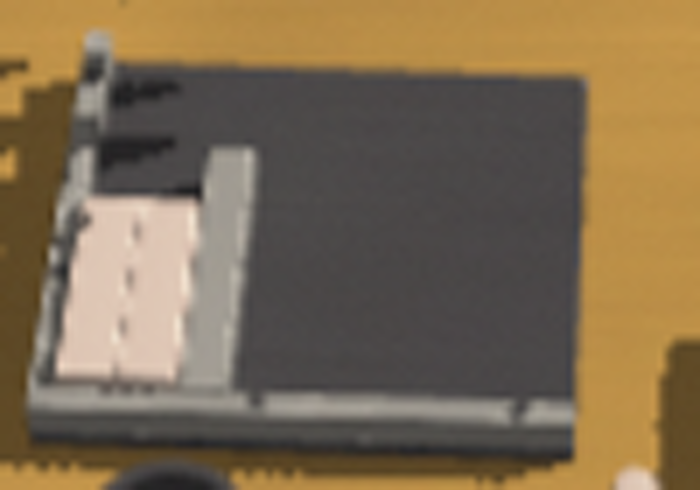

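Everything is in place and the drawer is shut (top crop 175,305). In the top crop the row sits at (650,260), tight. The retainer's fence contact was only felt in the grip, so I'll give both glass ends and the retainer end one confirming push, then a last side push.

```bash
cat > a8.py <<'E'
from h import *
end(.067,-.150,F=8); end(.028,-.110,F=8); side(-.065,.078,F=8,lead=0.)
go([.35,.1,.3],0); look(5); print(arm.current_t())
t=cv2.imread("pics/top5.png");s=cv2.imread("pics/scene5.png")
a=cv2.resize(t[160:215,330:380],(450,495),interpolation=cv2.INTER_CUBIC)
b=cv2.resize(s[195:250,190:228],(342,495),interpolation=cv2.INTER_CUBIC); cv2.imwrite("pics/c12.png",np.hstack([a,b]))
E
python3 a8.py
```

```text
end (0.023000000000000013, np.float64(13.042422832095273)) [-0.1621  0.0675  0.0068]
end (0.023000000000000013, np.float64(13.810935332520515)) [-0.1225  0.0284  0.0066]
side (0.025000000000000015, np.float64(9.987161418405611)) [-0.0647  0.0933  0.0068]
172.0833
```

View pics/c12.png

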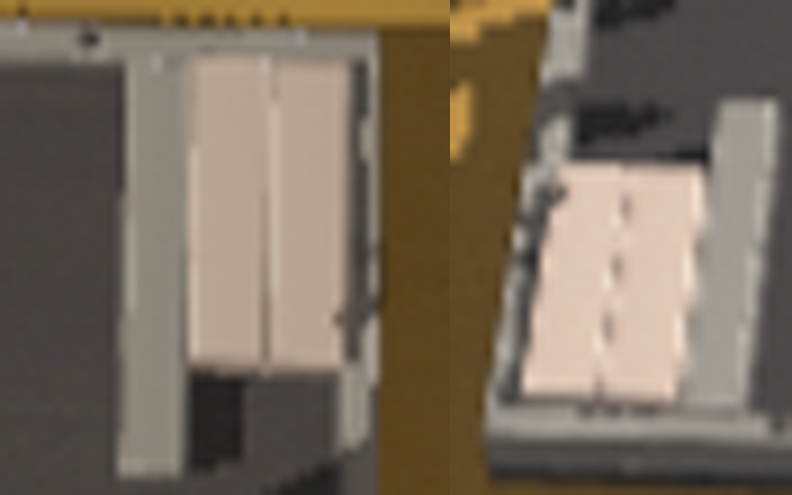

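The row is square and tight in both views. The contact readings agree: the ends are 40 mm apart, as the two bar lengths require. I'm handing in.

```bash
python3 -c "
from rig import arm
print(arm.sign_off(),arm.current_t())"
```

```text
the job is handed in; nothing more can be done
the job is handed in; nothing more can be done
```

I handed the job in at about 172 s: both glass bars in the drawer and the steel bar now sit tight and square in the fence corner, and the drawer, which I had pulled to its stop, is shut again; the sign-off returned no verdict.

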